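# Set and hold the drilling stop

### The job

Set the drilling stop on the bench: turn the handwheel, regrasping as needed, until the carriage's pointer lines up with the pointer of the witness rider. Then draw the spring-loaded leg out by its T-plate, with its cam lever still open, until the index strip's tip stands on the length mark, and with the leg held there pinch the cam lever shut against the leg's grip. Never shut the lever while the leg is off its mark, leave the loose things round it alone, and finish holding: the lever squeezed shut and the leg gripped on its mark.

Things in the scene. Friction and masses are not known exactly. Their poses are not given: they have to be found in the camera images.
- base: Fixed base of the drilling stop, a grey plate 170 x 320 x 12 mm bolted to the bench with a steel bed on it. Origin on the bench surface; its x axis points away from the robot (within about 0.2 rad), y to the left, z up. In this frame the handwheel's axis stands at (0, -0.150) and the carriage slides along y. Everything is less than 115 mm high.
- wheel_top (a point): Centre of the top of the handwheel: a round knurled steel wheel, 60 mm in diameter, rim 21 mm high (its top 83 mm and its underside 62 mm above the bench), vertical axis, above a gearbox 45 mm high. A small peg, 9 mm in diameter and 3 mm proud of the rim, stands on its top 18.5 mm from the centre. It is gripped across the rim.
- handwheel (a joint): Angle of the handwheel, rad; starts near 0, range -0.3 to 4.4, grows counter-clockwise seen from above. One rad moves the carriage 8 mm to base +y. It takes 0.25 N m to turn and stays where it is left. The setting needed is between 2.0 and 3.3 rad, always counter-clockwise.
- carriage (a joint): Travel of the carriage along base +y, m; 0 at the start, 0.008 m per rad of the handwheel. The carriage cannot be pushed by hand with less than about 30 N.
- pointer (a point): Tip of the carriage's small dark fixed pointer, 3 mm wide, on the far side of the carriage on the leg's centre line, 44 mm above the bench; it points to base +x.
- witness_tip (a point): Tip of the pointer of the witness rider, a small dark steel block (24 x 16 x 12 mm with a round screw head) fixed on the scale rail along the far edge of the base; it points to base -x at the carriage's pointer. Axes parallel to the base's. The carriage is set when the two tips have the same y in the base frame.
- leg_grip: Grip block of the sliding leg, black, 55 (x) x 24 (y) x 60 (z) mm, on the robot's side of the carriage, its top 110 mm above the bench. Origin: centre of its underside, 50 mm above the bench; axes parallel to the base's. With the leg home, the face of the carriage's sleeve is about 33 mm to base +x of the origin.
- t_plate (a point): Middle of the inner face (facing base +x) of the leg's aluminium T-plate, 27.5 mm to base -x of the leg_grip origin. The plate is 120 mm wide (y), 10 mm thick and stands between 64 and 96 mm above the bench across the block's end nearest the robot; fingers lowered on both sides of the block can pull the leg out by it.
- stop_leg (a joint): How far the leg is drawn out of the sleeve of the carriage towards base -x, m; 0 home, range 0 to 0.055. A spring draws it home: 3.6 N at 0, 5.4 N at the mark. The leg is on its length mark at 0.030.
- leg_index (a point): Rounded-point tip of the dark index strip that is fixed to the leg and lies on top of the carriage's sleeve; it moves with the leg. At home it is 30 mm to base +x of the length mark.
- length_mark (a point): Middle of the black line across the top of the carriage's aluminium sleeve (79 mm above the bench): the length mark for the index tip.
- cam_lever (a joint): Angle of the cam lever, rad; 0 shut (flat along the grip block's +y side), starts at 0.28 to 0.36 open, range 0 to 0.45. Upright pivot near the carriage end of the block, at (21.5, 15) mm in the frame of leg_grip; opening swings the tip to base +y. Stays where it is left; it takes about 3 N near the tip to move.
- lever_blade: Blade of the cam lever, flat steel, 46 mm from pivot to tip, 6 mm thick, 26 mm high, between 76 and 102 mm above the bench. Origin on the pivot. When shut its outer face lies at y = +18 mm in the frame of leg_grip, so shut lever and block together are 30 mm wide (y -12 to +18 mm).
- lever_tip (a point): Outer side of the free end of the cam lever's blade; 31 to 34 mm to base +y of the block's middle when open as at the start.
- grease_tin: Loose bystander: yellow grease tin with grey lid, 70 mm in diameter, 46 mm high. Origin: centre of its underside.
- long_bolt: Loose bystander: hexagon bolt lying down, 89 mm long. Origin: under its middle.
- wood_block: Loose bystander: pale wooden block 45 x 110 x 32 mm. Origin: centre of its underside.
- tape_roll: Loose bystander: roll of black tape, 57 mm in diameter, 19 mm high. Origin: centre of its underside.

How it is judged:
By the outcome, as a careful person would: the job done as asked, in the order asked, and still so for the second after the job is handed in, while the arm keeps its last pose, push and grip.
It also fails if it takes over 58 s, if anything falls off the work surface, if the arm or the gripper's body presses on something with over 40 N, if the wrist force passes 120 N, or if a joint passes its speed limit or range.

### The arm

A 7-joint arm with a two-finger parallel gripper is mounted at the origin on a cart in front of the work surface, level with it; the furniture and walls round the work are solid. World frame = base frame: x ahead of the robot, y to its left, z up, the work surface at z = 0. Lengths are in mm, angles in rad, forces in N, time in s.
With the tool pointing down it reaches from about 400 to 925 mm from the base axis. Payload 4.1 kg.
Tool frame: the origin (TCP) lies at the very end of the fingers, on their centre line; the grasp point (between the pads) lies behind it (arm.grip_depth is the z of the grasp point in the tool frame, in mm); z points along the fingers, y is the line along which they close (so a half turn about z gives the same grasp; the last joint's range is limited). The gripper opens to 85 mm and grips with 20 to 120 N. Pads are 22 mm wide; open, the fingers measure 114 mm over their backs; the gripper's body (76 mm by 85 mm) begins 54 mm behind the grasp point. The pads swing forward as they close: fully open they stand 13 mm farther back than shut.
Start: joints at [1.016, 0.398, 0.045, 1.537, -0.019, 1.207, -0.051], TCP at [286.158, -583.659, 231.347] pointing down, gripper open.
Joint ranges: [-2.82, 2.82], [-0.49, 2.23], [-1.37, 1.46], [0, 2.46], [-1.36, 4.5], [0.23, 2], [-2.94, 2.94]. Speed limits (rad/s): [2.57, 2.57, 3.14, 3.14, 3.14, 3.14, 3.14].

### API

Orientations are given as a unit quaternion [x, y, z, w].
In Python, from plant import arm gives the robot as it stands. The module is installed in compiled form; this text tells all that it offers.
- The arm moves only by the tool send_rows, never from a script. Its argument "steps" is a list of rows, each a list of 7 numbers: the finger opening in mm, from 0 to 85.4, then the shift along the tool's x, y, z in units of 25 mm (1.0 is 25 mm), then the turn, a rotation vector about the tool's x, y, z in units of 6 degrees (1.0 is 6 degrees). A call has 1 to 12 rows; each row shifts and turns the commanded pose from where the row before left it, along the tool's axes as they then stand; what a row does not reach is not made up. A row lasts 1/10 s, in which the tool goes at most 50 mm and 8.59 degrees, less where a joint would pass 70% of its speed; a pose out of reach is approached as far as the arm can. A call is refused whole if a number of a shift passes 1 or a number of a turn 1, either way. A call with a gripper value outside its range is refused whole. The fingers move at their own pace and stop on an object; "force" is the grip in N (left out, the last holds). Time passes only in rows, so rows that do not move let the fingers close. It gives the time, the measured TCP pose, the force, the opening and the grip force at its end, in the units of the state.
- arm.get_state(): the state, without advancing time (a new reading comes with each control period).
- arm.read_camera(name): name is "scene" or "top" or "wrist"; returns a dict with "frame" (384x512x3 uint8, red, green, blue), "fx", "fy", "cx", "cy" (pixels), "extrinsics" (4x4, takes a point from camera to world coordinates). Camera axes: x right, y up, looking along -z (the intrinsics and any distortion apply to the point x, -y, -z); pixel columns grow to the right and rows downward; lengths in mm; the calibration is good to about 2 mm. A picture is of the moment at which its call begins. There is no depth.
- arm.finish_job(): hands the job in; it is judged then, once.
The state is a dict: "time_s": time; "joint_positions": joint angles; "joint_velocities": joint speeds; "effort": joint torques, N m; "eef_pos": TCP position; "orientation": TCP orientation; "contact_force": force on the tool from outside, world axes, zero at the start; "wrist_torque": the same for the moment, N m; "opening": finger opening in mm; "grip_force": force on a finger pad.
Only numpy, scipy, OpenCV 4.12 (cv2) and the standard library are available. Lean on these libraries where they do the work, as an engineer would, in place of code of your own. Each camera call takes 0.05 s, during which the arm holds its last target. There are 200 camera calls.

## Working session

There is one attempt and no reset: what is moved stays moved. The work goes in short steps, Python scripts to look and compute and a tool call to move; the robot and the scene stay as the last step left them, time stands still between calls to the robot, and variables do not carry over. Pictures are saved under pics/ and viewed, at most 10 in all, crops included, and the job is handed in when it is done.

Besides the shell and the picture viewer there is one more tool, called after "Emit:" as name(argument=value, ...), one argument or row to a line, values as JSON. send_rows: Moves the arm, as the interface text tells. Its arguments: {"type":"object","properties":{"steps":{"type":"array"},"force":{"type":"number"}},"required":["steps"]}

```bash
mkdir -p pics
cat > h.py <<'E'
import numpy as np, cv2
from plant import arm
def cam(n,save=None):
    c=arm.read_camera(n)
    if save: cv2.imwrite('pics/'+save,c['frame'][:,:,::-1])
    np.savez('%s.npz'%n,**{k:np.array(c[k]) for k in ('frame','fx','fy','cx','cy','extrinsics')})
    return c
def load(n): return np.load('%s.npz'%n)
def ray(c,u,v,z):
    E=np.array(c['extrinsics']); d=E[:3,:3]@np.array([(u-c['cx'])/c['fx'],-(v-c['cy'])/c['fy'],-1.])
    o=E[:3,3]; return o+d*(z-o[2])/d[2]
def proj(c,p):
    E=np.array(c['extrinsics']); q=E[:3,:3].T@(np.array(p)-E[:3,3])
    return float(c['cx']+c['fx']*q[0]/-q[2]), float(c['cy']-c['fy']*q[1]/-q[2])
E
python3 - <<'E'
from h import *
a=cam('scene');b=cam('top');c=cam('wrist')
im=np.vstack([a['frame'],b['frame']])
cv2.imwrite('pics/a.png',cv2.resize(np.hstack([a['frame'],b['frame']]),(800,300),interpolation=cv2.INTER_AREA)[:,:,::-1])
cv2.imwrite('pics/b.png',cv2.resize(b['frame'],(800,600),interpolation=cv2.INTER_CUBIC)[:,:,::-1])
for x in (a,b,c): print(x['fx'],x['cx'],x['cy'],np.round(x['extrinsics'],3).tolist(), x.keys())
print(arm.get_state(),arm.grip_depth)
E
```

```text
495.9541444925275 252.76810795497389 190.2345936892398 [[-0.454, 0.53, -0.716, -483.573], [-0.891, -0.271, 0.365, 598.275], [-0.001, 0.804, 0.595, 948.719], [0.0, 0.0, 0.0, 1.0]] dict_keys(['frame', 'fx', 'fy', 'cx', 'cy', 'extrinsics'])
399.7162659521501 253.4286302325814 198.2921318832381 [[0.018, 0.989, -0.144, 416.001], [-1.0, 0.015, -0.022, 55.07], [-0.02, 0.145, 0.989, 1126.939], [0.0, 0.0, 0.0, 1.0]] dict_keys(['frame', 'fx', 'fy', 'cx', 'cy', 'extrinsics'])
303.21345462637913 255.8168363022991 193.5435284239032 [[0.442, 0.849, 0.291, 360.913], [-0.897, 0.419, 0.14, -547.305], [-0.003, -0.323, 0.946, 372.408], [0.0, 0.0, 0.0, 1.0]] dict_keys(['frame', 'fx', 'fy', 'cx', 'cy', 'extrinsics'])
{'time_s': 0.15, 'joint_positions': array([ 1.01601355,  0.39904094,  0.0450315 ,  1.53755671, -0.01867576,
        1.2069002 , -0.05068084]), 'joint_velocities': array([ 1.69110636e-03, -2.34052194e-03,  9.53192499e-04, -3.51639082e-03,
       -5.01580347e-05, -5.73205824e-04, -1.44888323e-03]), 'effort': array([ 2.28574696e-03, -4.75559163e+01,  1.36712506e+00, -2.54513401e+01,
        1.18428897e-02,  6.44385436e-03,  5.55573550e-06]), 'eef_pos': array([ 285.92659839, -583.21422184,  230.50485196]), 'orientation': array([ 9.74127988e-01,  2.25995824e-01, -2.27348157e-04, -7.06558269e-04]), 'contact_force': array([-0.28521484, -0.29890032,  0.01730349]), 'wrist_torque': array([-0.0278238 , -0.01403072, -0.002635  ]), 'grip_force': 0.0, 'opening': 85.65647039191971} -18.700000000000003
```

View pics/b.png

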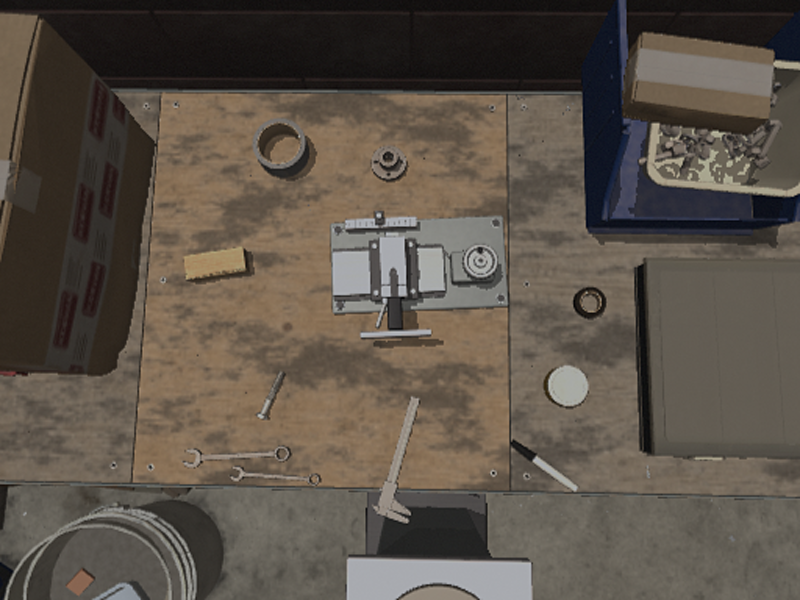

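View pics/a.png

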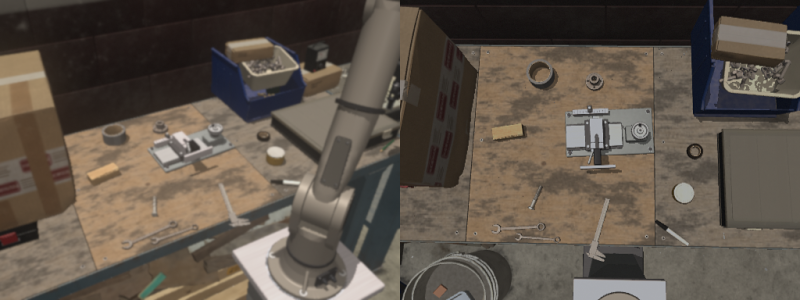

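The top picture (800x600) shows the wheel at (481,261), the plate corners at (332,221), (503,216), (508,306) and (333,315), the T-plate from (360,335) to (432,332), and the rider at (379,216). The bystanders stand clear of the stop.

Run:
```python
from h import *
c=load('top'); s=1/1.5625
for n,u,v,z in [('wheel',481,261,83),('c1',332,221,12),('c2',503,216,12),('c3',508,306,12),('c4',333,315,12),('T l',361,335,96),('T r',432,332,96),('rider',379,214,40),('tin',567,386,46),('tape',590,303,19)]:
    print(n,ray(c,u*s,v*s,z).round(1))
```

```text
wheel [654.5 -65.2  83. ]
c1 [742.7 200.9  12. ]
c2 [ 755.9 -113.9   12. ]
c3 [ 588.6 -121.7   12. ]
c4 [567.5 193.4  12. ]
T l [523.3 135.3  96. ]
T r [530.1  17.6  96. ]
rider [748.5 112.9  40. ]
tin [ 446.4 -215.6   46. ]
tape [ 595.1 -266.5   19. ]
```

Emit:
send_rows(
  steps=[
    [85, 0.9, -0.6, -0.5, 0, 0, 0],
    [85, 0.97, -0.64, -0.5, 0, 0, 0],
    [85, 0.97, -0.64, 0, 0, 0, 0],
    [85, 0.97, -0.64, 0, 0, 0, 0],
    [85, 0.97, -0.64, 0, 0, 0, 0],
    [85, 0.97, -0.64, 0, 0, 0, 0],
    [85, 0.97, -0.64, 0, 0, 0, 0],
    [85, 0.97, -0.64, 0, 0, 0, 0],
    [85, 0.97, -0.64, 0, 0, 0, 0],
    [85, 0.97, -0.64, 0, 0, 0, 0],
    [85, 0.97, -0.64, 0, 0, 0, 0],
    [85, 0.97, -0.64, 0, 0, 0, 0],
  ],
)

```text
time_s: 1.35
eef_pos: [462.0, -283.7, 256.0]
orientation: [0.974, 0.226, -0.0, -0.0]
contact_force: [0.4, -1.0, -0.4]
opening: 85.2
grip_force: 0.0
```

Emit:
send_rows(
  steps=[
    [85, 0.97, -0.64, 0, 0, 0, 0.4],
    [85, 0.97, -0.64, 0, 0, 0, 0],
    [85, 0.97, -0.64, 0, 0, 0, 0],
    [85, 0.97, -0.64, 0, 0, 0, 0],
    [85, 0.97, -0.64, 0, 0, 0, 0],
    [85, 0.97, -0.64, 0, 0, 0, 0],
    [85, 0.97, -0.64, 0, 0, 0, 0],
    [85, 0.97, -0.64, 0, 0, 0, 0.85],
    [85, 0.97, -0.64, 0, 0, 0, 0.85],
    [85, 0.97, -0.64, 0, 0, 0, 0.85],
    [85, 0.6, -0.4, 0, 0, 0, 0.85],
    [85, 0, 0, 0, 0, 0, 0],
  ],
)

```text
time_s: 2.55
eef_pos: [639.0, -29.3, 255.5]
orientation: [1.0, 0.031, -0.0, -0.001]
contact_force: [0.3, 0.4, 0.1]
opening: 85.1
grip_force: 0.0
```

Run:
```python
from h import *
s=arm.get_state(); print(s['time_s'],s['eef_pos'],s['orientation'],s['joint_positions'].round(2),s['contact_force'])
c=cam('wrist'); cv2.imwrite('pics/c.png',cv2.resize(c['frame'],(800,600),interpolation=cv2.INTER_CUBIC)[:,:,::-1])
```

```text
2.55 [638.95455521 -29.29079274 255.50513826] [ 9.99516319e-01  3.10844612e-02 -1.36824294e-04 -9.30483531e-04] [ 0.16  0.37 -0.24  1.53  0.09  1.26 -1.6 ] [0.29666418 0.40226592 0.11790095]
```

View pics/c.png

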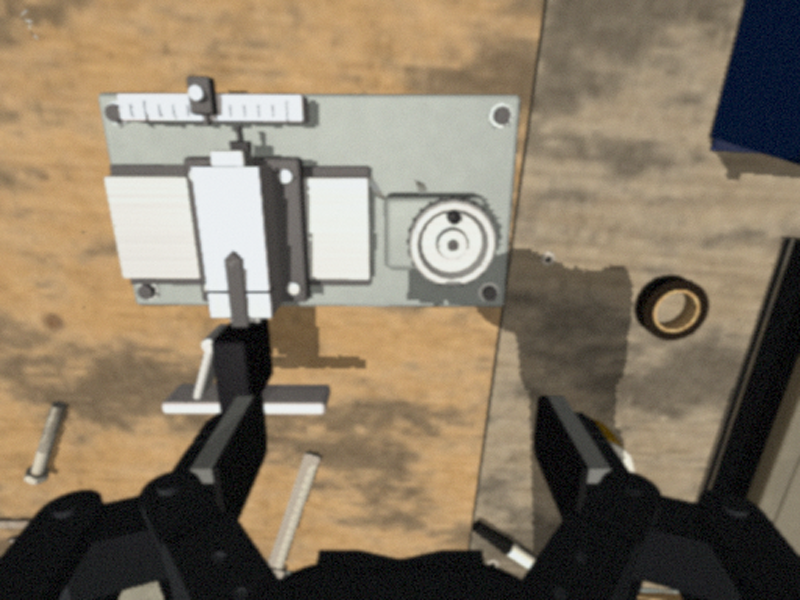

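The wrist picture shows the wheel at (453,245) with its peg at (454,217). The carriage pointer tip is near (237,127) and the witness tip near (208,122). The grip block is at (243,355) and the T-plate runs from (163,407) to (328,407).

Run:
```python
from h import *
c=load('wrist'); s=1/1.5625
for n,u,v,z in [('wheel',453,245,83),('peg',454,217,86),('ptr',237,127,44),('wit',208,122,44),('c1',100,94,12),('c2',518,97,12),('c3',502,305,12),('Tl',163,404,96),('Tr',327,404,96),('index',233,254,80)]:
    print(n,ray(c,u*s,v*s,z).round(1))
cr=c['frame'][40:110,100:180]; cv2.imwrite('pics/d.png',cv2.resize(cr,(800,700//1)[:1]+(600,) if 0 else (640,560),interpolation=cv2.INTER_CUBIC)[:,:,::-1])
```

```text
wheel [658.1 -64.1  83. ]
peg [677.2 -62.5  86. ]
ptr [723.9  90.5  44. ]
wit [725.9 110.5  44. ]
c1 [740.7 202.3  12. ]
c2 [ 758.6 -110.2   12. ]
c3 [ 594.1 -120.3   12. ]
Tl [530.3 136.1  96. ]
Tr [538.1  17.   96. ]
index [641.5  85.3  80. ]
```

View pics/d.png

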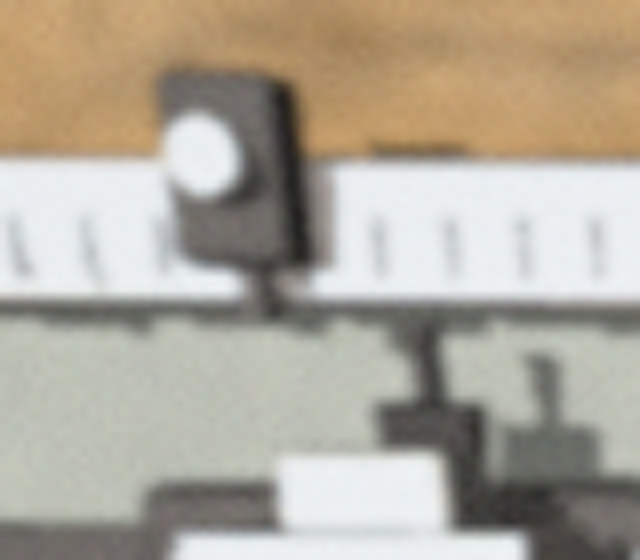

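Emit:
send_rows(
  steps=[
    [85, 0.33, 0.72, 0.3, 0, 0, 0],
    [85, 0.32, 0.72, 0.8, 0, 0, 0],
    [85, 0, 0, 1, 0, 0, 0],
    [85, 0, 0, 1, 0, 0, 0],
    [85, 0, 0, 1, 0, 0, 0],
    [85, 0, 0, 1, 0, 0, 0],
    [85, 0, 0, 1, 0, 0, 0],
    [85, 0, 0, 0.8, 0, 0, 0],
    [85, 0, 0, 0.6, 0, 0, 0],
    [85, 0, 0, 0.5, 0, 0, 0],
    [85, 0, 0, 0, 0, 0, 0],
  ],
)

```text
time_s: 3.7
eef_pos: [654.8, -69.1, 54.4]
orientation: [1.0, 0.028, -0.002, 0.0]
contact_force: [-0.8, -0.3, 0.4]
opening: 84.8
grip_force: 0.0
```

Emit:
send_rows(
  steps=[
    [50, 0, 0, 0, 0, 0, 0],
    [50, 0, 0, 0, 0, 0, 0],
    [50, 0, 0, 0, 0, 0, 0],
    [50, 0, 0, 0, 0, 0, 0],
    [50, 0, 0, 0, 0, 0, 0],
    [50, 0, 0, 0, 0, 0, 0],
  ],
  force=50,
)

```text
time_s: 4.3
eef_pos: [657.3, -63.4, 58.6]
orientation: [1.0, 0.03, 0.001, -0.002]
contact_force: [-2.4, 6.6, 4.4]
opening: 58.1
grip_force: 54.7
```

Emit:
send_rows(
  steps=[
    [50, 0, 0, 0, 0, 0, -0.5],
    [50, 0, 0, 0, 0, 0, -1],
    [50, 0, 0, 0, 0, 0, -1],
    [50, 0, 0, 0, 0, 0, -1],
    [50, 0, 0, 0, 0, 0, -1],
    [50, 0, 0, 0, 0, 0, -1],
    [50, 0, 0, 0, 0, 0, -1],
    [50, 0, 0, 0, 0, 0, -1],
    [50, 0, 0, 0, 0, 0, -1],
    [50, 0, 0, 0, 0, 0, -0.5],
    [50, 0, 0, 0, 0, 0, 0],
  ],
)

```text
time_s: 5.4
eef_pos: [657.6, -64.0, 58.6]
orientation: [0.877, 0.481, 0.002, -0.001]
contact_force: [-0.5, 4.8, 4.5]
opening: 58.3
grip_force: 54.7
```

Run:
```python
from h import *
from scipy.spatial.transform import Rotation as R
s=arm.get_state(); print(s['time_s'],s['eef_pos'],R.from_quat(s['orientation']).as_matrix()[:,0],s['joint_positions'].round(2),s['contact_force'],s['opening'],s['wrist_torque'])
c=load('wrist')
w=ray(c,133.75,78.5,44);p=ray(c,153.1,81.9,44);print(w,p)
b=cam('top'); cv2.imwrite('pics/e.png',cv2.resize(b['frame'][120:220,200:340],(784,560),interpolation=cv2.INTER_CUBIC)[:,:,::-1])
```

```text
5.4 [657.55791666 -63.96890339  58.63208261] [0.53778594 0.8430654  0.00519721] [ 0.34  0.61 -0.43  1.66  0.29  0.94 -0.76] [-0.54963716  4.79929805  4.52331408] 58.30069926490024 [1.44526981 0.69719961 0.26060119]
[725.46782762 109.88201016  44.        ] [723.31644087  88.92838296  44.        ]
```

View pics/e.png

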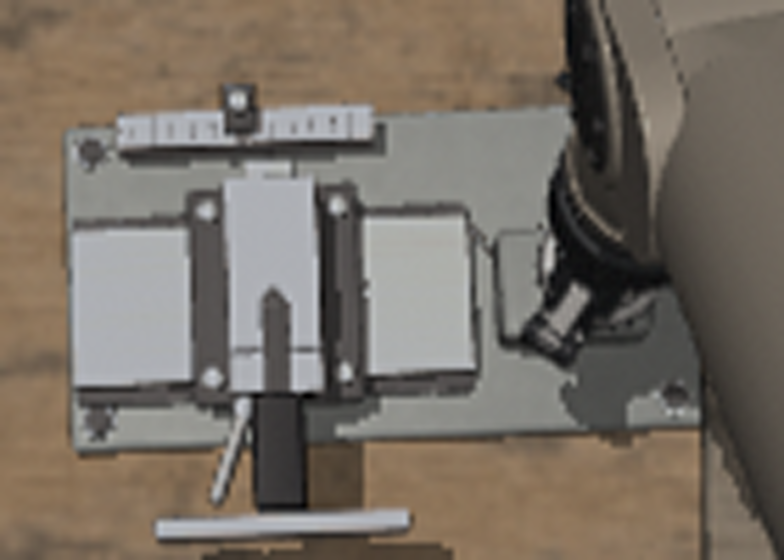

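The top picture shows the gripper holding the wheel. The carriage has shifted left, and the leg index tip is at (275,290) of the crop. The earlier picture gives about 20.8 mm of travel, which is 2.60 rad in total.

Emit:
send_rows(
  steps=[
    [50, 0, 0, 0, 0, 0, -0.5],
    [50, 0, 0, 0, 0, 0, -1],
    [50, 0, 0, 0, 0, 0, -1],
    [50, 0, 0, 0, 0, 0, -1],
    [50, 0, 0, 0, 0, 0, -1],
    [50, 0, 0, 0, 0, 0, -1],
    [50, 0, 0, 0, 0, 0, -1],
    [50, 0, 0, 0, 0, 0, -1],
    [50, 0, 0, 0, 0, 0, -1],
    [50, 0, 0, 0, 0, 0, -0.5],
    [50, 0, 0, 0, 0, 0, 0],
  ],
)

```text
time_s: 6.55
eef_pos: [658.2, -64.1, 58.7]
orientation: [0.563, 0.827, 0.003, 0.001]
contact_force: [3.4, 7.0, 3.5]
opening: 58.4
grip_force: 54.6
```

Emit:
send_rows(
  steps=[
    [50, 0, 0, 0, 0, 0, -0.5],
    [50, 0, 0, 0, 0, 0, -1],
    [50, 0, 0, 0, 0, 0, -1],
    [50, 0, 0, 0, 0, 0, -1],
    [50, 0, 0, 0, 0, 0, -1],
    [50, 0, 0, 0, 0, 0, -1],
    [50, 0, 0, 0, 0, 0, -0.5],
    [50, 0, 0, 0, 0, 0, 0],
    [50, 0, 0, 0, 0, 0, 0],
  ],
)

```text
time_s: 7.45
eef_pos: [658.6, -63.9, 58.7]
orientation: [0.279, 0.96, 0.002, 0.002]
contact_force: [3.4, 7.5, 2.7]
opening: 58.3
grip_force: 54.5
```

Run:
```python
from h import *
from scipy.spatial.transform import Rotation as R
s=arm.get_state(); x=R.from_quat(s['orientation']).as_matrix()[:,0];print(s['time_s'],s['eef_pos'],np.arctan2(x[1],x[0]),s['joint_positions'].round(2),s['contact_force'],s['opening'])
c=cam('wrist'); E=c['extrinsics']; print(E.round(2).tolist())
for p in ([725.5,110,44],[640,107,80]): print(proj(c,p))
```

```text
7.45 [658.62465006 -63.89167796  58.6740683 ] 2.5751810743828996 [ 0.57  0.7  -0.78  1.65  0.56  1.02  0.62] [3.39817203 7.54652008 2.68564859] 58.27585021671199
[[0.54, -0.8, -0.28, 587.46], [0.84, 0.51, 0.17, -20.25], [0.01, -0.33, 0.95, 200.47], [0.0, 0.0, 0.0, 1.0]]
(592.8680780971914, 180.51216652147218)
(637.5029896906755, 17.978000772011256)
```

Emit:
send_rows(
  steps=[
    [50, 0, 0, 0, 0, 0, -0.4],
    [50, 0, 0, 0, 0, 0, -0.4],
    [50, 0, 0, 0, 0, 0, 0],
    [50, 0, 0, 0, 0, 0, 0],
    [85, 0, 0, 0, 0, 0, 0],
    [85, 0, 0, 0, 0, 0, 0],
    [85, 0, 0, 0, 0, 0, 0],
    [85, 0, 0, 0, 0, 0, 0],
    [85, 0, 0, -0.5, 0, 0, 0],
    [85, 0, 0, -1, 0, 0, 0],
    [85, 0, 0, -1, 0, 0, 0],
    [85, 0, 0, -1, 0, 0, 0],
  ],
)

```text
time_s: 8.7
eef_pos: [656.4, -67.8, 145.7]
orientation: [0.241, 0.971, 0.0, 0.0]
contact_force: [0.3, -0.5, 0.5]
opening: 85.2
grip_force: 0.0
```

Emit:
send_rows(
  steps=[
    [85, 0, 0, 0, 0, 0, 1],
    [85, 0, 0, 0, 0, 0, 1],
    [85, 0, 0, 0, 0, 0, 1],
    [85, 0, 0, 0, 0, 0, 1],
    [85, 0, 0, 0, 0, 0, 1],
    [85, 0, 0, 0, 0, 0, 1],
    [85, 0, 0, 0, 0, 0, 1],
    [85, 0, 0, 0, 0, 0, 1],
    [85, 0, 0, 0, 0, 0, 1],
    [85, 0, 0, 0, 0, 0, 1],
    [85, 0, 0, 0, 0, 0, 1],
    [85, 0, 0, 0, 0, 0, 1],
  ],
)

```text
time_s: 9.9
eef_pos: [656.5, -67.6, 144.9]
orientation: [0.767, 0.642, 0.0, 0.0]
contact_force: [-0.6, -0.0, 0.9]
opening: 84.7
grip_force: 0.0
```

Emit:
send_rows(
  steps=[
    [85, 0, 0, 0, 0, 0, 1],
    [85, 0, 0, 0, 0, 0, 1],
    [85, 0, 0, 0, 0, 0, 1],
    [85, 0, 0, 0, 0, 0, 1],
    [85, 0, 0, 0, 0, 0, 1],
    [85, 0, 0, 0, 0, 0, 1],
    [85, 0, 0, 0, 0, 0, 1],
    [85, 0, 0, 0, 0, 0, 1],
    [85, 0, 0, 0, 0, 0, 1],
    [85, 0, 0, 0, 0, 0, 1],
    [85, 0, 0, 0, 0, 0, 1],
    [85, 0, 0, 0, 0, 0, 1],
  ],
)

```text
time_s: 11.1
eef_pos: [656.5, -67.4, 144.9]
orientation: [0.998, 0.069, 0.001, -0.0]
contact_force: [-0.1, 0.8, 0.3]
opening: 84.9
grip_force: 0.0
```

```bash
cat >> h.py <<'E'
from scipy.spatial.transform import Rotation as R
def st():
    s=arm.get_state(); M=R.from_quat(s['orientation']).as_matrix()
    print(s['time_s'],s['eef_pos'].round(2),'yaw',np.arctan2(M[1,0],M[0,0]).round(4),'z',M[:,2].round(4),'F',s['contact_force'].round(1),'open',round(s['opening'],1),'grip',round(s['grip_force'],1),'q',s['joint_positions'].round(2)); return s,M
E
python3 - <<'E'
from h import *
s,M=st(); print(M.T@(np.array([640,105,140])-s['eef_pos'])/25)
E
```

```text
11.1 [656.49 -67.42 144.87] yaw 0.1378 z [ 1.e-03  3.e-04 -1.e+00] F [-0.1  0.8  0.3] open 84.9 grip 0.0 q [ 0.26  0.5  -0.31  1.6   0.17  1.07 -1.53]
[ 0.29406388 -6.92205037  0.19615566]
```

Emit:
send_rows(
  steps=[
    [85, 0, 0, 0, 0, 0, 0.72],
    [85, 0, -0.5, 0, 0, 0, 0],
    [85, 0, -1, 0, 0, 0, 0],
    [85, 0, -1, 0, 0, 0, 0],
    [85, 0, -1, 0, 0, 0, 0],
    [85, 0, -1, 0, 0, 0, 0],
    [85, 0, -1, 0, 0, 0, 0],
    [85, 0, -0.9, 0, 0, 0, 0],
    [85, -0.2, -0.5, 0, 0, 0, 0],
    [85, 0, 0, 0, 0, 0, 0],
    [85, 0, 0, 0, 0, 0, 0],
  ],
)

```text
time_s: 12.2
eef_pos: [639.8, 103.2, 144.0]
orientation: [0.999, 0.033, 0.0, 0.001]
contact_force: [-0.2, -0.9, -0.5]
opening: 85.1
grip_force: 0.0
```

Run:
```python
from h import *
st()
c=cam('wrist'); f=c['frame']
print(proj(c,[725.5,110,44]),proj(c,[640,107,80]))
a=cv2.resize(f,(800,600),interpolation=cv2.INTER_CUBIC)
u,v=map(int,proj(c,[725.5,110,44])); print(u,v)
cr=cv2.resize(f[max(0,v-25):v+25,u-25:u+25],(300,300),interpolation=cv2.INTER_CUBIC)
a[:300,500:]=cr
cv2.imwrite('pics/f.png',a[:,:,::-1])
```

```text
12.2 [639.77 103.22 144.  ] yaw 0.0667 z [ 2.0e-04 -1.1e-03 -1.0e+00] F [-0.2 -0.9 -0.5] open 85.1 grip 0.0 q [ 0.02  0.48 -0.33  1.63  0.18  1.06 -1.87]
(253.80824205557445, 86.30771932802939) (249.82410563751293, 209.73055352789834)
253 86
```

View pics/f.png

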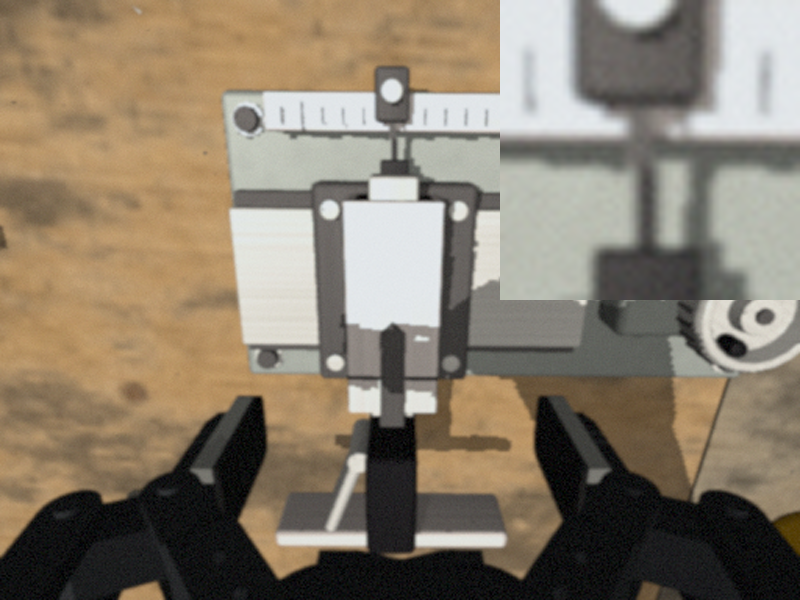

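The inset (6x) shows the witness pointer at about x=645 and the carriage pointer at about x=648, so they nearly meet. I'll measure that at subpixel level, along with the leg geometry.

Run:
```python
from h import *
c=load('wrist'); g=cv2.cvtColor(c['frame'],cv2.COLOR_RGB2GRAY).astype(float)
print('cols 244..262')
for v in range(74,104): print(v,g[v,244:263].astype(int))
s=1/1.5625
for n,u,v,z in [('Tl',277,545,96),('Tr',506,545,96),('Tl_in',290,494,96),('Tr_in',500,494,96),('blk NL',367,551,110),('blk NR',413,551,110),('blkFL',369,428,110),('blkFR',415,428,110),('index',392,326,80),('lever',330,529,102),('sleeve face l',350,413,79),('sleeve r',435,413,79),('sl far l',344,201,79),('sl far r',445,201,79),('plate corner L',225,92,12),('plate nl',250,373,12),('wheel',752,323,83),('peg',733,346,86)]:
    print(n,ray(c,u*s,v*s,z).round(1))
```

```text
cols 244..262
74 [104 107 103 103 106 104 101 101 100  98  96  97  92  95  95  94  84  95
 128]
75 [100 102  95  97  97  99  93  97  93  92  88  87  90  93  92  88  83  95
 126]
76 [ 88  78  83  82  85  86  85  80  80  82  79  79  83  73  76  77  83 103
 129]
77 [ 79  72  69  69  70  68  72  70  66  69  72  70  68  62  66  75  93 118
 136]
78 [134 109  76  83  85  81  80  76  81  81  85  88  85  79  79  90 116 132
 141]
79 [194 155 127 119 117 108 101 104 108 118 125 120 125 118 115 130 155 169
 172]
80 [219 191 172 165 152 132 112 111 118 128 136 140 140 136 139 170 200 214
 218]
81 [226 221 216 209 189 152 120 112 119 129 139 147 161 163 163 188 217 229
 228]
82 [226 224 224 220 195 154 122 113 113 126 135 154 175 191 177 187 211 224
 227]
83 [186 190 191 186 172 142 115 109 110 111 117 131 164 174 161 165 181 188
 194]
84 [130 129 128 128 122 118 110 102 106  97  94  99 115 125 121 118 124 131
 131]
85 [ 93  96  97  95 102 106 109 111 101  98  94  94  93  94  94  95  97  94
  94]
86 [ 95  99  94  93  97 108 106 106 104 103  95  97 100  99  96  98  93  93
  95]
87 [100  95  97  96 
[... 1148 characters left out ...]
5 168 154 123  89  68  83 125 155 165 160 130 101  89  97
 108]
102 [134 114 110 113 110 103  90  65  56  66  83 105 111 109  90  72  70  81
  94]
103 [97 73 66 70 70 67 63 62 56 56 67 71 70 65 56 56 58 71 88]
Tl [522.5 157.7  96. ]
Tr [530.6  40.4  96. ]
Tl_in [555.2 150.9  96. ]
Tr_in [562.3  47.8  96. ]
blk NL [536.6 111.2 110. ]
blk NR [538.1  89.2 110. ]
blkFL [604.9 113.5 110. ]
blkFR [606.3  93.7 110. ]
index [640.9 106.3  80. ]
lever [540.7 130.1 102. ]
sleeve face l [592.2 124.3  79. ]
sleeve r [595.2  81.8  79. ]
sl far l [696.8 130.5  79. ]
sl far r [699.8  87.2  79. ]
plate corner L [741.  202.5  12. ]
plate nl [575.1 194.8  12. ]
wheel [654.9 -58.7  83. ]
peg [644.2 -51.   86. ]
```

Emit:
send_rows(
  steps=[
    [85, 0, 0.6, 0, 0, 0, 0],
    [85, 0.06, 1, 0, 0, 0, 0],
    [85, 0.1, 1, 0, 0, 0, 0],
    [85, 0.1, 1, 0, 0, 0, 0],
    [85, 0, 1, 0, 0, 0, 0],
    [85, 0, 1, 0, 0, 0, 0],
    [85, 0, 0.7, 0, 0, 0, 0],
    [85, 0, 0.4, 0.5, 0, 0, 0],
    [85, 0, 0, 0.9, 0, 0, 0],
    [85, 0, 0, 0.9, 0, 0, 0],
    [85, 0, 0, 0.8, 0, 0, 0],
    [85, 0, 0, 0.4, 0, 0, 0],
  ],
)

```text
time_s: 13.45
eef_pos: [655.5, -62.3, 53.3]
orientation: [0.999, 0.033, -0.002, -0.0]
contact_force: [-0.1, -0.3, -0.3]
opening: 85.1
grip_force: 0.0
```

Emit:
send_rows(
  steps=[
    [85, 0, 0, 0, 0, 0, 0],
    [50, 0, 0, 0, 0, 0, 0],
    [50, 0, 0, 0, 0, 0, 0],
    [50, 0, 0, 0, 0, 0, 0],
    [50, 0, 0, 0, 0, 0, 0],
    [50, 0, 0, 0, 0, 0, 0],
    [50, 0, 0, 0, 0, 0, 0],
  ],
)

```text
time_s: 14.15
eef_pos: [658.5, -63.3, 58.1]
orientation: [0.999, 0.033, 0.001, 0.001]
contact_force: [-0.5, -1.0, 6.7]
opening: 58.1
grip_force: 55.0
```

```bash
python3 -c "
from h import *
st()"
```

```text
14.15 [658.5  -63.33  58.07] yaw 0.0664 z [ 0.0026 -0.0013 -1.    ] F [-0.5 -1.   6.7] open 58.1 grip 55.0 q [ 0.23  0.59 -0.28  1.66  0.19  0.92 -1.63]
```

Emit:
send_rows(
  steps=[
    [50, 0, 0, 0, 0, 0, -0.5],
    [50, 0, 0, 0, 0, 0, -0.5],
    [50, 0, 0, 0, 0, 0, -0.45],
    [50, 0, 0, 0, 0, 0, 0],
    [50, 0, 0, 0, 0, 0, 0],
  ],
)

```text
time_s: 14.65
eef_pos: [658.5, -63.3, 58.1]
orientation: [0.994, 0.109, 0.001, 0.001]
contact_force: [-1.2, -1.4, 5.5]
opening: 58.3
grip_force: 55.4
```

```bash
python3 -c "
from h import *
st()"
```

```text
14.65 [658.49 -63.27  58.06] yaw 0.2187 z [ 0.0026 -0.0012 -1.    ] F [-1.2 -1.4  5.5] open 58.3 grip 55.4 q [ 0.25  0.6  -0.31  1.66  0.22  0.92 -1.49]
```

Emit:
send_rows(
  steps=[
    [85, 0, 0, 0, 0, 0, 0],
    [85, 0, 0, 0, 0, 0, 0],
    [85, 0, 0, 0, 0, 0, 0],
    [85, 0, 0, 0, 0, 0, 0],
    [85, 0, 0, -0.5, 0, 0, 0],
    [85, 0, 0, -0.9, 0, 0, 0],
    [85, 0, 0, -0.9, 0, 0, 0.45],
    [85, 0, 0, -0.8, 0, 0, 0.5],
    [85, 0, 0, 0, 0, 0, 0.5],
  ],
)

```text
time_s: 15.55
eef_pos: [660.2, -62.5, 138.6]
orientation: [0.999, 0.032, 0.004, 0.0]
contact_force: [1.1, -0.1, 0.0]
opening: 85.0
grip_force: 0.0
```

Emit:
send_rows(
  steps=[
    [85, -0.1, -0.4, 0, 0, 0, 0],
    [85, -0.1, -0.9, 0, 0, 0, 0],
    [85, -0.1, -1, 0, 0, 0, 0],
    [85, -0.1, -1, 0, 0, 0, 0],
    [85, -0.1, -1, 0, 0, 0, 0],
    [85, -0.08, -1, 0, 0, 0, 0],
    [85, 0, -0.9, 0, 0, 0, 0],
    [85, 0, -0.5, 0, 0, 0, 0],
    [85, 0, -0.2, 0, 0, 0, 0],
    [85, 0, 0, 0, 0, 0, 0],
    [85, 0, 0, 0, 0, 0, 0],
  ],
)

```text
time_s: 16.65
eef_pos: [631.7, 106.8, 133.6]
orientation: [0.999, 0.032, -0.0, 0.001]
contact_force: [0.3, -0.2, -0.1]
opening: 84.8
grip_force: 0.0
```

Run:
```python
from h import *
st()
c=cam('wrist'); f=c['frame']; g=cv2.cvtColor(f,cv2.COLOR_RGB2GRAY).astype(int)
u,v=map(int,proj(c,[725.5,110,44])); print(u,v)
for r in range(v-14,v+18): print(r,u-10,g[r,u-10:u+11])
a=cv2.resize(f[max(0,v-25):v+25,u-25:u+25],(600,600),interpolation=cv2.INTER_CUBIC)
cv2.imwrite('pics/g.png',a[:,:,::-1])
```

```text
16.65 [631.7  106.79 133.62] yaw 0.0648 z [-2.0e-04 -1.3e-03 -1.0e+00] F [ 0.3 -0.2 -0.1] open 84.8 grip 0.0 q [ 0.01  0.48 -0.34  1.66  0.18  1.04 -1.89]
259 74
60 249 [106 107 101 100 104 105 102 102  99 101  98  98  98  93  93  96  91  83
  98 124 162]
61 249 [108 101 101 105 102 105 105  98 100  99  99 100  96  92  95  95  89  86
  94 127 164]
62 249 [102 100  98  98 100 100 100  98  96  96  96  90  90  95  94  91  88  82
  99 128 165]
63 249 [ 87  89  85  85  82  86  87  80  88  85  82  80  82  84  82  83  79  86
 105 131 162]
64 249 [ 69  65  66  72  66  66  71  68  70  65  65  67  64  67  65  70  73  85
 114 135 165]
65 249 [ 86  71  61  55  60  63  62  61  61  58  54  54  53  56  54  59  80 107
 123 136 162]
66 249 [147 116  92  88  87  80  84  85  86  88  84  86  86  80  79  86 110 129
 137 142 165]
67 249 [200 164 128 128 119 107 106 101 109 116 123 121 126 121 117 126 153 170
 173 172 186]
68 249 [222 196 176 170 156 133 118 108 119 127 139 138 138 138 133 150 189 209
 219 216 219]
69 249 [229 223 220 212 190 154 118 112 113 131 140 151 162 166 158 166 204 227
 230 229 229
[... 1369 characters left out ...]
 186 186 181 157 120 101  97
 123 158 178]
85 249 [187 189 190 182 159 124  82  75 104 155 183 191 186 180 147 113  94  98
 120 159 181]
86 249 [186 188 188 185 164 126  80  73 106 156 181 190 188 176 146 111  98  98
 120 160 182]
87 249 [189 189 189 182 161 125  85  74 109 157 180 190 190 176 144 114  98 102
 121 162 182]
88 249 [191 188 188 183 164 122  82  74 109 159 185 188 189 179 150 110  99 101
 121 158 181]
89 249 [188 189 185 183 164 119  87  75 111 156 185 190 192 178 146 115 101 100
 121 160 180]
90 249 [173 174 174 168 149 114  79  71 105 146 166 176 176 165 131 105  95 103
 126 160 183]
91 249 [129 132 128 127 112  86  57  56  75 106 125 127 129 119  98  84  92  99
 121 156 181]
```

View pics/g.png

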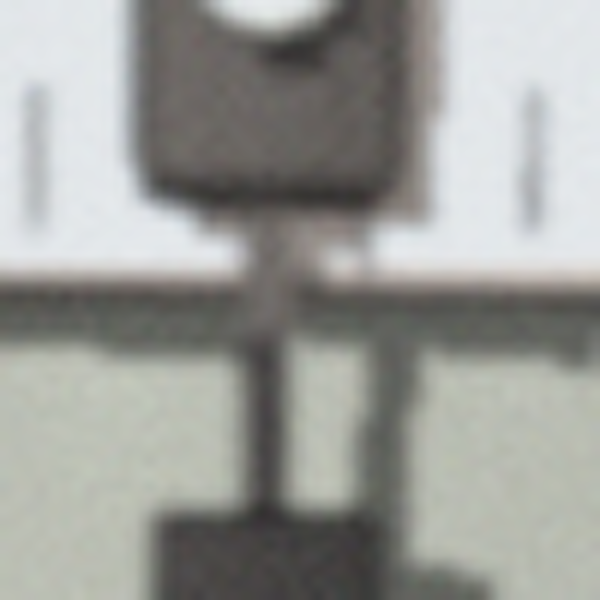

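The pointers now coincide: the carriage centre is at column 255.7 and the witness at 255.9, under 0.2 mm apart. Next I'll locate the leg in the same frame.

Run:
```python
from h import *
c=load('wrist'); f=c['frame']; g=cv2.cvtColor(f,cv2.COLOR_RGB2GRAY).astype(int)
th=.067; ex=np.array([np.cos(th),np.sin(th),0]);ey=np.array([-np.sin(th),np.cos(th),0])
T0=np.array([536.4,100.7,0])
for k in (-35,-28,28): # rows through the T-plate
    u,v=proj(c,T0+k*ey+[0,0,96]); u=int(u);v=int(v); print(k,u,v,'rows',v-30,g[v-30:v+14,u-1:u+2].mean(1).astype(int))
for x in (20,30,40):
    u,v=proj(c,T0+x*ex+[0,0,110]); u=int(u);v=int(v); print(x,u,v,'cols',u-35,g[v-1:v+2,u-35:u+30].mean(0).astype(int))
a=cv2.resize(f[170:384,150:390],(672,600),interpolation=cv2.INTER_CUBIC); cv2.imwrite('pics/h.png',a[:,:,::-1])
```

```text
-35 301 341 rows 311 [145 144 145 150 142 118  85  79  77  77  77  78  77  78  79  82  81  82
  80  79  80  81  81  83  85  86  86  84  86  86  97 128 168 202 220 226
 228 226 224 218 179 107  40  18]
-28 291 341 rows 311 [136 137 140 147 141 118  88  79  74  77  77  79  77  82  80  79  80  81
  82  82  79  79  84  83  86  84  86  87  87  86  91 123 165 201 222 226
 228 227 225 217 175 107  43  15]
28 217 341 rows 311 [ 87  85  84  86  88  94 103 111 119 127 141 158 176 188 197 202 209 211
 213 212 210 207 201 194 187 177 161 155 141 129 126 137 165 196 217 226
 225 227 224 219 175 104  41   8]
20 254 334 cols 219 [145 112  90  85  86  87  87  85  84  85  84  85  86  86  86  87  87  78
  57  32  31  29  31  31  30  31  30  31  33  32  32  28  30  33  32  30
  31  27  27  32  30  34  33  31  32  34  29  35  26  27  25  30  49  64
  70  74  75  76  78  79  82  84  84  83  84]
30 254 322 cols 219 [213 216 210 198 174 145 114  86  83  82  83  82  80  80  83  81  76  64
  46  32  22  30  33  31  32  31  29  32  29  33  34  26  31  30  29  31
  32  34  35  31  31  31  31  31  32  32  34  32  30  29  24  28  43  60
  69  72  71  70  71  74  78  80  78  80  78]
40 254 310 cols 219 [ 85 100 133 174 201 213 215 212 195 171 148 128 118 114 115 113 106  81
  54  35  29  33  33  30  28  29  28  32  31  33  33  31  32  31  34  32
  32  33  30  30  33  34  33  32  32  32  32  34  29  32  26  30  71 116
 141 148 146 146 145 146 147 148 150 152 151]
```

View pics/h.png

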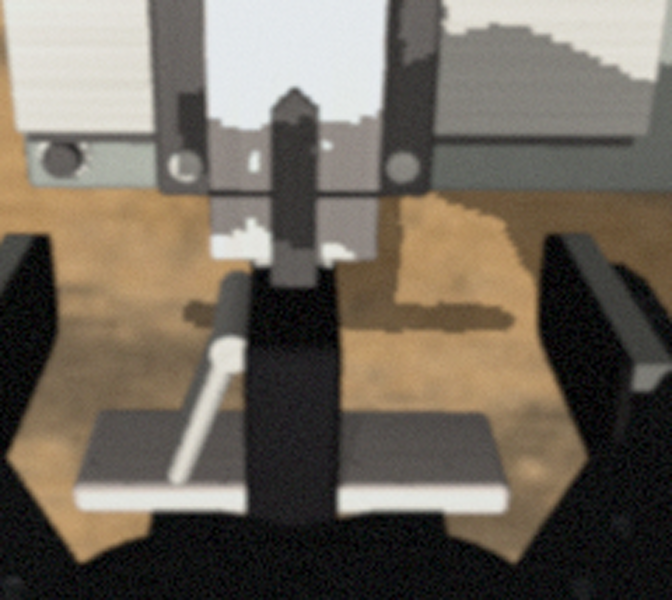

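The crop shows the black length mark at y=192, the index tip at (295,90), the block from x=245 to 340, the T-plate inner top edge at y=485 and the open lever tip at (178,478).

Run:
```python
from h import *
c=load('wrist'); s,M=st()
th=.067; ex=np.array([np.cos(th),np.sin(th),0]);ey=np.array([-np.sin(th),np.cos(th),0])
Tin=ray(c,254,342.7,96); blk=ray(c,254.2,322,110); blk2=ray(c,254.2,310,110)
idx=ray(c,255.4,202.1,80); mk=ray(c,255,238.6,79); lt=ray(c,150+178/2.8,170+478/2.8,102)
print('Tin',Tin,'blk',blk,blk2,'idx',idx,'mark',mk,'d',(idx-mk)@ex,'lever',lt,(lt-blk)@ey)
# block centre line point
lat=(blk@ey+blk2@ey)/2; xT=Tin@ex
print('lat',lat,'idx lat',idx@ey,'xT',xT)
for off in (11+8,):
  tgt=(xT+off)*ex+(lat+2)*ey; tgt[2]=64
  print('target',tgt,(M.T@(tgt-s['eef_pos'])/25).round(2))
```

```text
16.7 [631.77 106.58 133.63] yaw 0.0642 z [-1.0e-04 -1.3e-03 -1.0e+00] F [-0.2 -0.4  0.4] open 85.0 grip 0.0 q [ 0.01  0.48 -0.34  1.66  0.18  1.04 -1.89]
Tin [535.21238307 101.10755456  96.        ] blk [566.94582342 102.94728512 110.        ] [576.78054074 103.5864794  110.        ] idx [642.00158523 107.15145211  80.        ] mark [613.54676775 105.55633603  79.        ] d 28.497767367494557 lever [541.08689343 130.85131781 102.        ] 29.572677881791833
lat 64.74901268230252 idx lat 63.92910892211396 xT 540.7806872508695
target [554.05589077 104.07650268  64.        ] [-3.11 -0.1   2.79]
```

Emit:
send_rows(
  steps=[
    [85, -0.5, 0, 0, 0, 0, 0],
    [85, -0.9, -0.05, 0, 0, 0, 0],
    [85, -0.9, -0.05, 0, 0, 0, 0],
    [85, -0.6, 0, 0, 0, 0, 0],
    [85, -0.2, 0, 0.4, 0, 0, 0],
    [85, 0, 0, 0.8, 0, 0, 0],
    [85, 0, 0, 0.8, 0, 0, 0],
    [85, 0, 0, 0.6, 0, 0, 0],
    [85, 0, 0, 0.27, 0, 0, 0],
    [85, 0, 0, 0, 0, 0, 0],
    [85, 0, 0, 0, 0, 0, 0],
  ],
)

```text
time_s: 17.8
eef_pos: [554.6, 105.9, 62.3]
orientation: [0.999, 0.033, 0.0, -0.0]
contact_force: [-0.4, -0.2, -0.5]
opening: 85.2
grip_force: 0.0
```

Run:
```python
from h import *
s,M=st(); c=cam('wrist'); f=c['frame']
cv2.imwrite('pics/i.png',cv2.resize(f,(800,600),interpolation=cv2.INTER_CUBIC)[:,:,::-1])
```

```text
17.8 [554.64 105.94  62.33] yaw 0.0661 z [ 8.e-04  2.e-04 -1.e+00] F [-0.4 -0.2 -0.5] open 85.2 grip 0.0 q [ 0.01  0.45 -0.34  1.9   0.2   0.83 -1.94]
```

View pics/i.png

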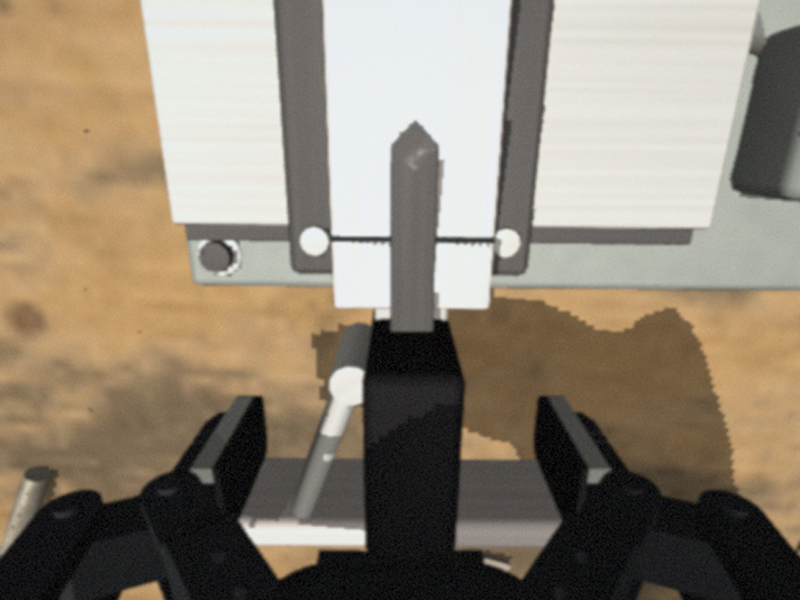

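The wrist view shows the fingers straddling the block, with the lever tip at (300,512) inside the left finger at (264,400). The index tip is at (416,122) and the mark line at row 240.

Emit:
send_rows(
  steps=[
    [85, -0.1, 0.03, 0, 0, 0, 0],
    [85, -0.1, 0, 0, 0, 0, 0],
    [85, -0.1, 0, 0, 0, 0, 0],
    [85, -0.1, 0, 0, 0, 0, 0],
    [85, -0.12, 0, 0, 0, 0, 0],
    [85, -0.12, 0, 0, 0, 0, 0],
    [85, -0.12, 0, 0, 0, 0, 0],
    [85, -0.12, 0, 0, 0, 0, 0],
    [85, -0.12, 0, 0, 0, 0, 0],
    [85, -0.1, 0, 0, 0, 0, 0],
    [85, 0, 0, 0, 0, 0, 0],
    [85, 0, 0, 0, 0, 0, 0],
  ],
)

```text
time_s: 19.05
eef_pos: [526.9, 103.4, 62.4]
orientation: [0.999, 0.033, 0.0, -0.0]
contact_force: [4.4, 0.3, 0.2]
opening: 84.8
grip_force: 2.1
```

```bash
cat > m.py <<'E'
from h import *
s,M=st(); c=cam('wrist'); f=c['frame']; g=cv2.cvtColor(f,cv2.COLOR_RGB2GRAY).astype(int)
th=.067; ex=np.array([np.cos(th),np.sin(th),0]);ey=np.array([-np.sin(th),np.cos(th),0])
u,v=proj(c,[613.5,105.5,79]); u=int(u);v=int(v); print('mark at',u,v)
for o in (-22,-18,18,24): print('col',u+o,'rows',v-8,g[v-8:v+9,u+o])
# dark strip mask: per row extent around centre
for r in range(max(0,v-46),v+10):
    b=np.where(g[r,u-14:u+15]<150)[0]
    if len(b): print(r,u-14+b[0],u-14+b[-1],len(b),g[r,u-14:u+15].min(),end=' | ')
E
python3 m.py
```

```text
19.05 [526.89 103.44  62.37] yaw 0.0663 z [ 7.e-04  1.e-04 -1.e+00] F [4.4 0.3 0.2] open 84.8 grip 2.1 q [ 0.01  0.41 -0.35  1.96  0.19  0.8  -1.95]
mark at 263 81
col 241 rows 73 [238 238 239 239 239 238 226 160  95  79 102 142 178 200 228 238 239]
col 245 rows 73 [238 238 238 238 239 240 227 157  91  81 107 161 218 232 238 239 238]
col 281 rows 73 [218 219 221 225 232 235 227 180 112  70  87 147 213 234 238 238 238]
col 287 rows 73 [238 239 239 238 237 240 231 179 116  66  72 123 199 233 238 238 237]
48 263 264 2 137 | 49 262 265 4 116 | 50 261 266 6 108 | 51 260 267 8 105 | 52 259 269 11 107 | 53 259 270 12 106 | 54 258 270 13 107 | 55 257 270 14 105 | 56 256 271 16 107 | 57 255 272 18 107 | 58 254 275 22 106 | 59 253 275 23 109 | 60 252 275 24 108 | 61 251 276 26 106 | 62 250 276 27 106 | 63 249 277 29 107 | 64 249 277 29 108 | 65 249 277 29 108 | 66 249 277 29 103 | 67 249 277 29 100 | 68 249 277 29 102 | 69 249 277 29 100 | 70 249 277 29 101 | 71 249 277 29 99 | 72 249 277 29 103 | 73 249 277 29 100 | 74 249 277 29 99 | 75 249 277 29 97 | 76 249 277 29 98 | 77 249 277 29 96 | 78 249 277 29 93 | 79 249 277 29 97 | 80 249 277 29 95 | 81 249 277 29 96 | 82 249 277 29 95 | 83 249 277 29 93 | 84 249 277 29 95 | 85 249 277 29 89 | 86 249 277 29 97 | 87 249 277 29 98 | 88 249 277 29 93 | 89 249 277 29 97 | 90 249 277 29 98 |
```

Run:
```python
from h import *
c=load('wrist'); th=.067; ex=np.array([np.cos(th),np.sin(th),0])
m=ray(c,264,82.1,79)
print(m, c['extrinsics'][:3,3])
for z in (79,81,83): print(z,(ray(c,263.5,47.4,z)-m)@ex)
```

```text
[613.23319719 105.46253128  79.        ] [610.04269601 108.25098039 204.47173236]
79 12.232777962266907
81 11.99002313445742
83 11.747268306648051
```

Emit:
send_rows(
  steps=[
    [85, -0.1, 0, 0, 0, 0, 0],
    [85, -0.1, 0, 0, 0, 0, 0],
    [85, -0.1, 0, 0, 0, 0, 0],
    [85, -0.1, 0, 0, 0, 0, 0],
    [85, -0.07, 0, 0, 0, 0, 0],
    [85, 0, 0, 0, 0, 0, 0],
    [85, 0, 0, 0, 0, 0, 0],
  ],
)

```text
time_s: 19.8
eef_pos: [515.6, 102.8, 62.3]
orientation: [0.999, 0.033, 0.001, -0.0]
contact_force: [5.3, 0.1, 0.2]
opening: 85.2
grip_force: 2.5
```

```bash
python3 m.py
python3 - <<'E'
from h import *
c=load('wrist'); f=c['frame']
u,v=map(int,proj(c,[613.5,105.5,79])); v0=max(0,v-30)
cv2.imwrite('pics/j.png',cv2.resize(f[v0:v+30,u-40:u+40],None,fx=10,fy=10,interpolation=cv2.INTER_CUBIC)[:600,:,::-1])
E
```

```text
19.8 [515.56 102.76  62.34] yaw 0.0661 z [ 1.3e-03  4.0e-04 -1.0e+00] F [5.3 0.1 0.2] open 85.2 grip 2.5 q [ 0.01  0.39 -0.35  1.99  0.19  0.79 -1.95]
mark at 264 49
col 242 rows 41 [237 238 238 239 238 231 203 138  84  77  94 129 170 200 229 238 239]
col 246 rows 41 [238 238 238 237 238 233 204 139  89  75 101 145 185 194 202 227 237]
col 282 rows 41 [237 236 236 238 238 237 225 151  87  67  78 141 211 236 239 236 238]
col 288 rows 41 [237 239 238 238 238 238 225 152  83  65  72 123 195 233 238 237 239]
48 250 276 23 127 | 49 250 278 29 80 | 50 250 278 29 65 | 51 250 278 29 77 | 52 252 278 21 104 | 53 257 269 13 110 | 54 257 269 13 105 | 55 256 270 15 106 | 56 256 271 16 106 | 57 255 272 18 108 | 58 254 273 20 106 |
```

View pics/j.png

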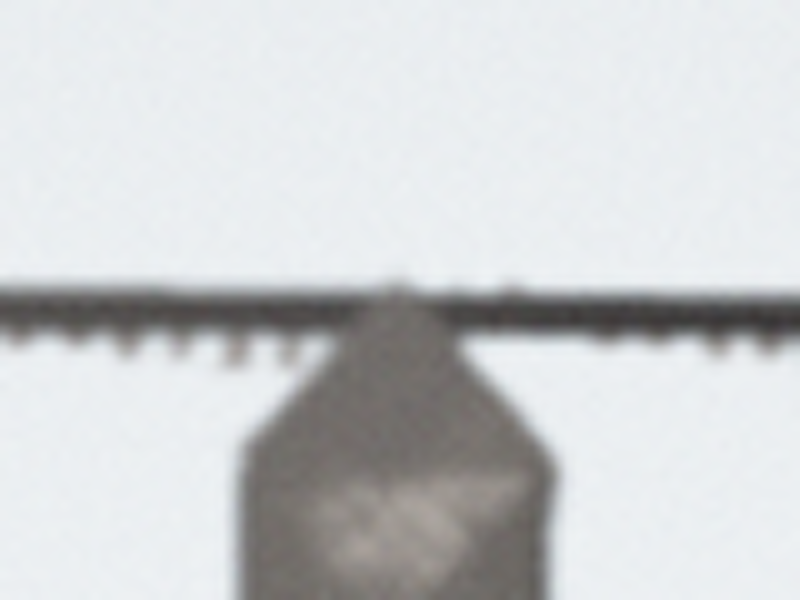

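The crop shows the index tip at y≈285, just beyond the mark line's centre at y≈310. That is 1.0 mm, less about 0.3 mm of parallax, so about 0.7 mm is left to draw.

Emit:
send_rows(
  steps=[
    [85, -0.03, 0, 0, 0, 0, 0],
    [85, 0, 0, 0, 0, 0, 0],
    [85, 0, 0, 0, 0, 0, 0],
  ],
)

```text
time_s: 20.15
eef_pos: [515.0, 102.7, 62.3]
orientation: [0.999, 0.033, 0.001, -0.0]
contact_force: [4.8, 0.7, 0.0]
opening: 84.6
grip_force: 2.8
```

```bash
cat > n.py <<'E'
from h import *
s,M=st(); c=cam('wrist'); g=cv2.cvtColor(c['frame'],cv2.COLOR_RGB2GRAY).astype(int)
u,v=map(int,proj(c,[613.5,105.5,79])); print(u,v)
for o in (-22,22): print(g[v-6:v+9,u+o-1:u+o+2].mean(1).astype(int))
for r in range(v-6,v+9): print(r,g[r,u-9:u+10])
ex=np.array([np.cos(.067),np.sin(.067)])
# tip shoulders: strip width where the taper ends -> row of a fixed strip width
th=[(r,(g[r,u-16:u+17]<150).sum()) for r in range(v+3,v+20)]; print(th)
E
python3 n.py
```

```text
20.15 [515.04 102.75  62.34] yaw 0.0661 z [ 1.7e-03  6.0e-04 -1.0e+00] F [4.8 0.7 0. ] open 84.6 grip 2.8 q [ 0.01  0.39 -0.35  1.99  0.19  0.79 -1.95]
264 47
[237 238 238 237 226 157  93  75  81 121 172 190 207 230 237]
[237 237 237 238 228 183 111  72  66  96 161 223 237 237 238]
41 [238 237 236 238 237 237 239 236 238 238 237 238 236 237 237 239 237 238
 236]
42 [238 237 238 237 238 237 237 237 237 238 238 236 237 238 237 237 237 237
 237]
43 [236 237 238 237 238 238 238 237 239 238 238 238 239 239 237 239 238 239
 238]
44 [238 238 237 238 237 239 239 238 239 237 238 237 238 237 231 232 234 237
 240]
45 [228 228 229 226 227 226 228 227 228 227 226 227 226 218 206 200 217 227
 230]
46 [166 169 168 167 163 169 168 167 171 172 167 167 165 158 142 148 166 182
 176]
47 [102 103 100 101 103 102 104 115 117 116 106 101 102  94  96 101 111 113
 114]
48 [ 75  77  75  77  76  83  89 100 105 107  96  87  77  72  74  73  77  74
  75]
49 [ 75  86  80  75  82  89  99 108 107 107 104  95  82  68  64  70  75  76
  73]
50 [121 127 117 105 102  99 105 111 108 106 107 103  89  80  90 105 120 121
 121]
51 [186 187 174 142 117 108 106 110 107 108 110 108 103 101 126 161 186 191
 189]
52 [225 225 197 157 124 114 110 112 109 110 112 112 106 115 156 201 227 233
 232]
53 [230 216 180 135 114 108 110 110 110 107 112 112 108 114 150 200 231 238
 240]
54 [206 179 142 123 108 108 111 110 110 112 109 109 111 113 132 173 217 233
 236]
55 [166 138 116 109 110 107 108 113 110 113 112 112 110 110 113 138 184 222
 232]
[(50, np.int64(33)), (51, np.int64(12)), (52, np.int64(10)), (53, np.int64(11)), (54, np.int64(13)), (55, np.int64(15)), (56, np.int64(17)), (57, np.int64(18)), (58, np.int64(20)), (59, np.int64(22)), (60, np.int64(24)), (61, np.int64(26)), (62, np.int64(28)), (63, np.int64(29)), (64, np.int64(30)), (65, np.int64(31)), (66, np.int64(31))]
```

The tip is on the mark within about 0.2 mm once parallax is allowed for. I'm pinching the lever now.

Emit:
send_rows(
  steps=[
    [60, -0.005, 0, 0, 0, 0, 0],
    [40, 0, 0, 0, 0, 0, 0],
    [25, 0, 0, 0, 0, 0, 0],
    [25, 0, 0, 0, 0, 0, 0],
    [25, 0, 0, 0, 0, 0, 0],
    [25, 0, 0, 0, 0, 0, 0],
    [25, 0, 0, 0, 0, 0, 0],
    [25, 0, 0, 0, 0, 0, 0],
    [25, 0, 0, 0, 0, 0, 0],
    [25, 0, 0, 0, 0, 0, 0],
  ],
  force=50,
)

```text
time_s: 21.2
eef_pos: [516.8, 103.3, 64.2]
orientation: [0.999, 0.034, 0.003, -0.0]
contact_force: [4.3, 0.1, 8.6]
opening: 28.2
grip_force: 51.8
```

```bash
python3 n.py
```

```text
21.2 [516.83 103.33  64.16] yaw 0.0679 z [ 0.0058  0.001  -1.    ] F [4.3 0.1 8.6] open 28.2 grip 51.8 q [ 0.01  0.39 -0.35  1.99  0.19  0.79 -1.95]
265 53
[237 237 238 238 224 159  92  78  85 132 180 207 229 237 238]
[237 237 237 238 230 181 111  70  69 107 175 229 237 239 237]
47 [238 238 238 238 238 236 237 228 206 183 199 228 233 238 238 238 238 238
 237]
48 [237 239 238 241 238 237 230 209 166 137 155 198 228 237 239 238 237 238
 237]
49 [238 238 238 239 236 230 207 165 133 118 126 163 211 231 236 239 238 238
 238]
50 [238 240 239 238 230 208 167 135 114 109 114 134 170 210 227 231 235 238
 237]
51 [226 226 225 221 202 164 132 117 110 108 106 110 129 157 175 190 212 223
 228]
52 [158 158 160 159 145 127 114 108 110 108 109 112 112 120 124 137 148 162
 169]
53 [ 92  97 103 110 116 111 110 114 113 108 112 108 111 108 108 103 100  97
  99]
54 [ 78  86 100 109 109 109 111 109 110 109 110 110 108 114 107 108  94  85
  75]
55 [ 91 100 108 112 111 107 109 110 110 112 114 111 113 108 114 109 103  91
  80]
56 [102 107 113 114 108 111 110 111 109 114 111 109 111 111 111 110 107 102
  99]
57 [110 111 111 111 111 109 108 113 114 109 110 112 111 110 109 109 112 107
 109]
58 [106 111 107 111 111 111 111 111 112 111 111 112 110 113 110 110 110 114
 119]
59 [111 112 110 110 106 110 114 112 109 114 109 109 111 108 111 114 113 111
 117]
60 [109 107 111 112 114 111 113 110 113 111 109 110 111 109 112 109 116 113
 116]
61 [110 108 113 114 110 112 112 111 109 112 114 110 109 112 113 110 114 115
 113]
[(56, np.int64(33)), (57, np.int64(22)), (58, np.int64(22)), (59, np.int64(22)), (60, np.int64(24)), (61, np.int64(26)), (62, np.int64(28)), (63, np.int64(29)), (64, np.int64(30)), (65, np.int64(31)), (66, np.int64(31)), (67, np.int64(29)), (68, np.int64(22)), (69, np.int64(21)), (70, np.int64(22)), (71, np.int64(26)), (72, np.int64(28))]
```

Squeezing let the leg slip about 2 mm back towards home. I'll pull it back onto the mark while still gripping.

Emit:
send_rows(
  steps=[
    [25, -0.04, 0, 0, 0, 0, 0],
    [25, -0.04, 0, 0, 0, 0, 0],
    [25, 0, 0, 0, 0, 0, 0],
    [25, 0, 0, 0, 0, 0, 0],
  ],
)

```text
time_s: 21.65
eef_pos: [514.9, 103.2, 64.2]
orientation: [0.999, 0.034, 0.003, -0.0]
contact_force: [6.1, -0.7, 7.4]
opening: 27.9
grip_force: 51.8
```

```bash
python3 n.py
```

```text
21.65 [514.89 103.23  64.15] yaw 0.0679 z [ 0.0059  0.001  -1.    ] F [ 6.1 -0.7  7.4] open 27.9 grip 51.8 q [ 0.01  0.39 -0.35  1.99  0.19  0.79 -1.95]
266 47
[237 238 238 237 227 169 103  77  80 112 157 183 204 229 237]
[238 237 237 237 234 202 132  77  63  80 141 206 234 237 237]
41 [236 237 236 239 237 237 238 238 236 238 237 237 237 238 238 238 238 238
 237]
42 [237 237 237 237 238 238 236 238 238 238 237 239 237 236 237 237 237 238
 237]
43 [240 238 239 238 238 237 238 238 238 238 237 237 239 237 239 238 236 238
 240]
44 [239 238 237 238 239 238 238 237 237 238 238 237 235 232 231 236 236 238
 238]
45 [229 229 229 231 228 230 230 230 230 230 230 229 225 208 202 221 230 233
 232]
46 [186 184 184 187 183 181 186 186 188 186 185 182 174 154 151 177 196 201
 197]
47 [117 118 114 116 117 118 117 130 128 127 121 118 109 103 109 121 133 137
 127]
48 [ 79  76  77  78  80  87  95 103 111 107  93  86  77  76  72  79  81  81
  76]
49 [ 78  79  76  78  82  89 102 108 110 106  95  87  74  69  70  72  70  73
  69]
50 [121 126 114 106  95 101 110 109 109 108 102  95  78  78  82  95 103 101
 102]
51 [188 186 166 137 117 107 108 111 112 105 108 106  98 102 121 151 167 172
 169]
52 [226 217 189 145 120 111 108 109 107 110 109 108 111 122 156 200 224 229
 227]
53 [225 206 164 130 116 113 110 112 110 110 113 109 114 127 162 209 231 236
 237]
54 [200 170 134 114 112 108 109 111 112 108 112 112 110 115 142 188 224 234
 237]
55 [161 132 114 110 112 114 107 107 111 112 112 110 111 106 119 147 194 225
 236]
[(50, np.int64(33)), (51, np.int64(15)), (52, np.int64(11)), (53, np.int64(11)), (54, np.int64(13)), (55, np.int64(15)), (56, np.int64(16)), (57, np.int64(19)), (58, np.int64(20)), (59, np.int64(22)), (60, np.int64(24)), (61, np.int64(25)), (62, np.int64(28)), (63, np.int64(29)), (64, np.int64(30)), (65, np.int64(30)), (66, np.int64(31))]
```

Emit:
send_rows(
  steps=[
    [25, -0.01, 0, 0, 0, 0, 0],
    [25, 0, 0, 0, 0, 0, 0],
    [25, 0, 0, 0, 0, 0, 0],
    [25, 0, 0, 0, 0, 0, 0],
  ],
)

```text
time_s: 22.1
eef_pos: [514.8, 103.2, 64.1]
orientation: [0.999, 0.034, 0.003, -0.0]
contact_force: [5.5, -0.1, 7.5]
opening: 28.6
grip_force: 51.7
```

Run:
```python
from h import *
st(); print(arm.finish_job())
```

```text
22.1 [514.78 103.21  64.14] yaw 0.0678 z [ 0.0061  0.0011 -1.    ] F [ 5.5 -0.1  7.5] open 28.6 grip 51.7 q [ 0.01  0.39 -0.35  1.99  0.19  0.79 -1.95]
the job is handed in; nothing more can be done
None
```

Handed in at 22.1 s: pointers within about 0.2 mm, lever squeezed shut (by finger opening) at about 52 N, leg gripped on its mark within a few tenths of a mm; but the leg slipped about 2 mm as the lever closed, so it may have shut slightly off the mark before I pulled it back.

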